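# Clear the tape stand and shut the stay-lid box

### The arm

A 6-joint arm with a two-finger parallel gripper is mounted at the origin on a cart in front of the work surface, level with it; the furniture and walls round the work are solid. World frame = base frame: x ahead of the robot, y to its left, z up, the work surface at z = 0. Lengths are in mm, angles in degrees, forces in N, time in s.
With the tool pointing down it reaches from about 350 to 850 mm from the base axis. Payload 8.1 kg.
Tool frame: the origin (TCP) lies midway between the tips of the shut fingers; the grasp point (between the pads) lies grip_depth behind it (grip_depth is the distance from the TCP to the grasp point, in mm); z points along the fingers, y is the line along which they close (so a half turn about z gives the same grasp; the last joint's range is limited). The gripper opens to 85 mm and grips with 20 to 120 N. Pads are 22 mm wide; open, the fingers measure 114 mm over their backs; the gripper's body (76 mm by 85 mm) begins 54 mm behind the grasp point. The pads swing forward as they close: fully open they stand 13 mm farther back than shut.
Start: joints at [60.94, 7.471, 85.268, -0, 87.261, -4.893], TCP at [245.622, 547.426, 231.292] pointing down, gripper open.
Joint ranges: [-169.43, 169.43], [-51.17, 129.36], [1.28, 143.12], [-76.62, 256.62], [0, 156.53], [-152.29, 152.29]. Speed limits (degrees/s): [136.94, 136.94, 159.86, 180, 180, 180].

### API

Orientations are given as [roll, pitch, yaw] about the fixed x, y, z axes, in that order (R = Rz(yaw) Ry(pitch) Rx(roll)).
In Python, from bench import sense, snapshot, hand_in, grip_depth gives the robot as it stands. The module is installed in compiled form; this text tells all that it offers.
- The arm moves only by the tool apply_moves, never from a script. Its argument "series" is text: rows parted by semicolons, each of 5 numbers parted by spaces: the shift along the tool's x, y, z each as a share of 0.3 m, from -1 to 1, then the turn about the tool's z as a share of 2 rad, from -1 to 1, then the gripper's target within -1 to 1 (shut at 1, half-way at 0, fully open at -1). In form: tx ty tz twist gripper; .... A call has 1 to 5 rows; each row shifts and turns the commanded pose from where the row before left it, along the tool's axes as they then stand; what a row does not reach is not made up. A row lasts 1/12 s, in which the tool goes at most 41.7 mm and 7.16 degrees, less where a joint would pass 70% of its speed; a pose out of reach is approached as far as the arm can. A call with a number of a shift or a turn outside -1 to 1 is refused whole. A call with a gripper value outside its range is refused whole. The fingers move at their own pace and stop on an object; "squeeze" is the grip in N (left out, the last holds). Time passes only in rows, so rows that do not move let the fingers close. It gives the time, the measured TCP pose, the force, the opening and the grip force at its end, in the units of the state.
- sense(): the state, without advancing time (a new reading comes with each control period).
- snapshot(name): name is "scene" or "side" or "wrist"; returns a dict with "frame" (480x640x3 uint8, blue, green, red), "depth" (480x640 float32, mm along the optical axis (not along the pixel's ray), 0 where there is no reading), "intrinsics" (3x3 intrinsics, pixels), "dist" ([k1, k2, p1, p2, k3] as OpenCV has them; the pictures are not rectified), "extrinsics" (4x4, takes a point from camera to world coordinates); the wrist camera has in their place "tool_from_camera" (4x4, takes a point from camera to tool coordinates, whose origin is the TCP and whose axes are the flange's). Camera axes: x right, y down, z forward; pixel columns grow to the right and rows downward; lengths in mm; the calibration is good to about 2 mm. A picture is of the moment at which its call begins: read the wrist's pose just before it.
- hand_in(): hands the job in; it is judged then, once.
The state is a dict: "time": time; "joint_pos": joint angles; "qd": joint speeds; "joint_efforts": joint torques, N m; "tool_pos": TCP position; "tcp_rot": TCP orientation; "ft_force": force on the tool from outside, world axes, zero at the start; "wrist_torque": the same for the moment, N m; "finger_gap": finger opening in mm; "grip_force": force on a finger pad.
Only numpy, scipy, OpenCV 4.12 (cv2) and the standard library are available. Lean on these libraries where they do the work, as an engineer would, in place of code of your own. Each camera call takes 0.05 s, during which the arm holds its last target. There are 200 camera calls.

### The job

Clear the tape stand: slide every roll and every bare core straight up off its post, lay the wound tape rolls flat on the floor of the wooden box, and put the bare cardboard cores into the small open parts tray. Then unlock the box's folding lid stay by lifting its knee past centre by the black tab, and lower the lid gently until it is fully shut. Leave the other things on the bench alone.

Things in the scene. Friction and masses are not known exactly. Their poses are not given: they have to be found in the camera images.
- stand: fixed wooden stand: base 70 x 350 x 14 mm, long along its y, with five upright posts 26 mm in diameter in a row at y = -140, -70, 0, 70, 140 mm (x = 0), their tops 54 mm above the bench. Origin: centre of the underside, on the bench; z up. Not every post carries something.
- roll_a: wound roll of pale tape, a ring 54 mm across, 24 mm tall, 32 mm bore, 80 g, starting on some post of the stand, its underside 14 mm above the bench (may be absent). Origin: centre of its underside; z is the ring's axis.
- roll_b: as roll_a, but 60 mm across (may be absent)
- roll_c: as roll_a, but 66 mm across (may be absent)
- core_a: bare cardboard core, a brown ring 40 mm across with a 4 mm wall (32 mm bore), 24 mm tall, 30 g, starting on some post like the rolls (may be absent). Origin: centre of its underside; z is the ring's axis.
- core_b: as core_a (may be absent)
- roll_a_mid (a point): centre of roll_a, on its axis at half height
- roll_b_mid (a point): centre of roll_b, on its axis at half height
- roll_c_mid (a point): centre of roll_c, on its axis at half height
- core_a_mid (a point): centre of core_a, on its axis at half height
- core_b_mid (a point): centre of core_b, on its axis at half height
- tray: small open blue parts tray standing loose on the bench: 105 (its x) x 145 (its y) x 50 mm tall, with sloping walls; the flat of its floor is about 75 x 105 mm, 6 mm up. Origin: centre of the underside.
- box: fixed open plywood box with a lid that stands open: 220 (its x) x 300 (its y) x 66 mm tall, walls and floor 8 mm thick. Origin: centre of the underside, on the bench; x points away from the front to the hinge side, z up. The lid is hinged along the far upper edge; the folding stay is outside the right-hand wall (its -y side).
- lid_hinge (a point): middle of the lid's hinge line: 110 mm along the box's x, 66 mm above the bench; the hinge line runs along the box's y
- lid_edge (a point): middle of the lid's free edge, on its inner face, 220 mm from the hinge. The lid is a plain board 220 x 300 x 10 mm; its inner face runs through the hinge line. As it starts it leans 7 degrees from upright towards the front of the box, free edge up.
- lid (a joint): lid angle in rad: 0 propped open as it starts (83 degrees up from shut), growing as it is lowered, 1.45 fully shut. The hinge is stiff and holds the lid wherever it is left; about 2 to 4 N at the free edge moves it once the stay is unlocked. Locked, the stay blocks it.
- stay_knee (a joint): knee of the folding stay in rad: 0 locked against its stop (as it starts), dead centre (both links in line) at 0.24, growing as the knee is lifted and folds forward, about 2.6 with the lid shut. The knee is slightly stiff: left beyond about 0.6 it does not fall back by itself. Both links are 55 mm long; the upper one is pinned to the lid's side 95 mm from the hinge, the lower one to the wall 55 mm in front of and 5 mm below the hinge line.
- stay_tab (a point): centre of the black lifting tab, a block 26 mm long (box x) x 10 mm thick (box y) x 20 mm high, rigid on the stay's upper link, 18 mm outside the box's right-hand wall; at the start 72 mm in front of the hinge line and 138 mm above the bench, level along the box's x. Lifted from locked, it goes (up / forward) 13 / 2 mm at knee 0.4, 18 / 6 at 0.6, 21 / 10 at 0.8, 22 / 17 at 1.0.
- tape_measure: yellow tape measure, bystander, 37 x 70 x 64 mm, left of the box; origin at its underside
- screwdriver_yel: small yellow screwdriver, bystander, 135 mm long, beyond the tray; origin at its underside
- offcut_1: timber offcut, bystander, 50 x 75 x 36 mm, near the bench's front edge in the middle; origin at its underside

How it is judged (in metres and radians):
On the way, in this order (a step that is already met when the one before it is completed fails the run):
1. every roll lies flat in the box and every core is in the tray, at rest (x of roll_a_mid in the frame of box between -0.102 and 0.102 m and y of roll_a_mid in the frame of box between -0.142 and 0.142 m and z of roll_a_mid in the frame of box between 0.008 and 0.026 m and x of roll_b_mid in the frame of box between -0.102 and 0.102 m and y of roll_b_mid in the frame of box between -0.142 and 0.142 m and z of roll_b_mid in the frame of box between 0.008 and 0.026 m and x of roll_c_mid in the frame of box between -0.102 and 0.102 m and y of roll_c_mid in the frame of box between -0.142 and 0.142 m and z of roll_c_mid in the frame of box between 0.008 and 0.026 m and x of core_a_mid in the frame of tray between -0.05 and 0.05 m and y of core_a_mid in the frame of tray between -0.07 and 0.07 m and z of core_a_mid in the frame of tray between 0 and 0.052 m and x of core_b_mid in the frame of tray between -0.05 and 0.05 m and y of core_b_mid in the frame of tray between -0.07 and 0.07 m and z of core_b_mid in the frame of tray between 0 and 0.052 m and linear speed of each of roll_a, roll_b, roll_c, core_a, core_b below 0.02 m/s), for 0.2 s.
2. the stay's knee is lifted well past centre (value of joint stay_knee above 0.6 rad), for 0.2 s.
At the end, for the whole second after the job is handed in: Every roll present lies flat on the box floor (its centre over the floor inside the walls and less than 26 mm above the box's underside); every core present is inside the upright tray (centre within its outline and at most about level with its rim); the lid is shut to within 0.04 rad; all at rest (all of step 1 and value of joint lid above 1.41 rad and velocity of joint lid below 0.05 rad/s and angle between tray's own z axis and vertical below 0.3 rad); the robot touches nothing.
It fails at once if the lid is slammed (faster than 2.5 rad/s) (velocity of joint lid above 2.5 rad/s).
It fails at once if the tape measure is pushed more than 40 mm from its place (distance of tape_measure from where it was at the start of the episode above 0.04 m).
It fails at once if the yellow screwdriver is pushed more than 40 mm from its place (distance of screwdriver_yel from where it was at the start of the episode above 0.04 m).
It fails at once if the timber offcut is pushed more than 40 mm from its place (distance of offcut_1 from where it was at the start of the episode above 0.04 m).
Of roll_a, roll_b, roll_c, core_a, core_b only 3 to 5 are there at a start; the rules pass over those that are not, and their reading is None.
At some moment in a run one of tray may be knocked a few centimetres aside while the robot is not near it.
Once in a run the grip may slacken for a moment while it holds something.
It also fails if it takes over 210 s, if anything falls off the work surface, if the arm or the gripper's body presses on something with over 40 N, if the wrist force passes 120 N, or if a joint passes its speed limit or range.

## Working session

There is one attempt and no reset: what is moved stays moved. The work goes in short steps, Python scripts to look and compute and a tool call to move; the robot and the scene stay as the last step left them, time stands still between calls to the robot, and variables do not carry over. Pictures are saved under pics/ and viewed, at most 14 in all, crops included, and the job is handed in when it is done.

Besides the shell and the picture viewer there is one more tool, called after "Request:" by a JSON object that holds its "method" and its "body". apply_moves: Moves the arm, as the interface text tells. Its arguments: {"type":"object","properties":{"series":{"type":"string"},"squeeze":{"type":"number"}},"required":["series"]}

```bash
mkdir -p pics
cat > h.py <<'E'
import numpy as np, cv2
from bench import sense, snapshot, hand_in, grip_depth
def save(n,f): cv2.imwrite(f'pics/{n}.png',f)
def cloud(s,T=None):
    d=s['depth'];K=np.array(s['intrinsics'],float);h,w=d.shape
    u,v=np.meshgrid(np.arange(w),np.arange(h))
    p=cv2.undistortPoints(np.stack([u,v],-1).reshape(-1,1,2).astype(np.float32),K,np.array(s['dist'],float)).reshape(h,w,2)
    P=np.dstack([p*d[...,None],d])
    T=np.array(s['extrinsics'] if T is None else T,float)
    W=P@T[:3,:3].T+T[:3,3]; W[d<=0]=np.nan
    return W
E
python3 - <<'E'
from h import *
print(sense()); print(grip_depth() if callable(grip_depth) else grip_depth)
for n in('scene','side'):
    s=snapshot(n); save(n+'0',s['frame']); np.save(n+'0.npy',cloud(s)); print(n,np.array(s['extrinsics']).round(2).tolist())
E
```

```text
{'time': 0.0, 'joint_pos': array([ 6.09395500e+01,  7.51646733e+00,  8.53311691e+01,  6.54162646e-04,
        8.72599943e+01, -4.89395224e+00]), 'qd': array([ 0.04543119, -0.0502614 , -0.00530152,  0.00824021,  0.04867133,
       -0.06817358]), 'joint_efforts': array([-3.78062959e-04, -5.69386983e+01, -5.00550771e+01, -4.39861617e-05,
        1.45632739e-02,  6.89975650e-05]), 'tool_pos': array([245.34723737, 546.93536695, 230.21213755]), 'tcp_rot': array([-1.79892817e+02, -9.83313895e-03,  1.55833461e+02]), 'ft_force': array([0.87941682, 0.1240159 , 0.63050152]), 'wrist_torque': array([ 0.00276071, -0.00146328,  0.00969557]), 'grip_force': 0.0, 'finger_gap': 85.64839045404702}
18.700000000000003
scene [[0.59, -0.57, 0.58, -452.52], [-0.81, -0.4, 0.43, -694.11], [-0.01, -0.72, -0.69, 1453.3], [0.0, 0.0, 0.0, 1.0]]
side [[-0.91, -0.2, 0.36, -16.27], [-0.41, 0.49, -0.77, 1395.32], [-0.02, -0.85, -0.53, 1084.83], [0.0, 0.0, 0.0, 1.0]]
```

View pics/scene0.png

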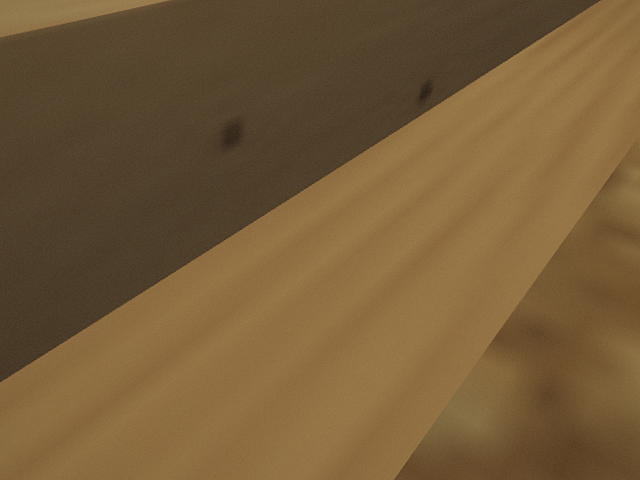

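View pics/side0.png

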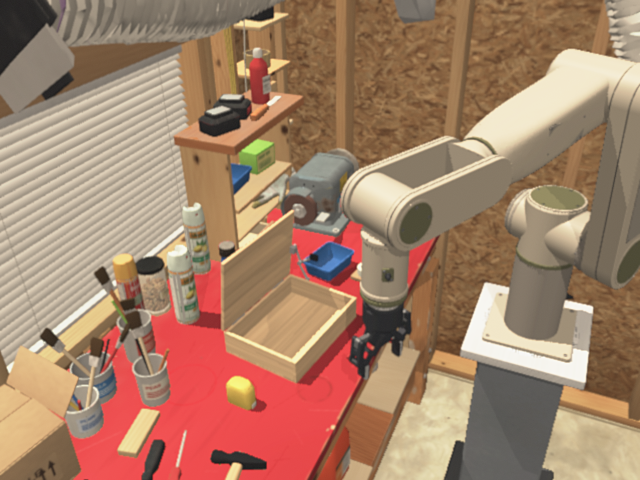

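The scene camera is blocked by a beam. The side view shows the box at about (290,320), the tray at (328,260) and the tape measure at (240,390). The arm hides the stand.

Run:
```python
from h import *
W=np.load('side0.npy')
for n,(u,v) in dict(lidtopL=(224,262),lidtopR=(293,214),boxFL=(297,376),boxFR=(355,298),boxBL=(228,345),tray=(328,262),tm=(240,385),trayL=(303,262),trayR=(352,250),blackthing=(313,256),offc=(362,270)).items():
    print(n,np.nanmedian(W[v-1:v+2,u-1:u+2].reshape(-1,3),0).round())
s=snapshot('wrist'); save('wrist0',s['frame']); print(np.array(s['tool_from_camera']).round(3).tolist(), s['intrinsics'],s['dist'])
```

```text
lidtopL [683. 406. 285.]
lidtopR [641. 122. 275.]
boxFL [488. 435.  21.]
boxFR [450. 146.  65.]
boxBL [697. 412.  27.]
tray [622. -70.   4.]
tm [575. 553.  66.]
trayL [662.  23.  51.]
trayR [555. -94.  51.]
blackthing [591. 110. 145.]
offc [279. 572. 476.]
[[0.001, -0.96, -0.281, 70.764], [1.0, 0.0, 0.001, -0.423], [-0.001, -0.281, 0.96, -143.182], [0.0, 0.0, 0.0, 1.0]] [[341.80997471   0.         319.9745364 ]
 [  0.         341.80997471 242.59015875]
 [  0.           0.           1.        ]] [-0.04144711  0.          0.          0.          0.        ]
```

View pics/wrist0.png

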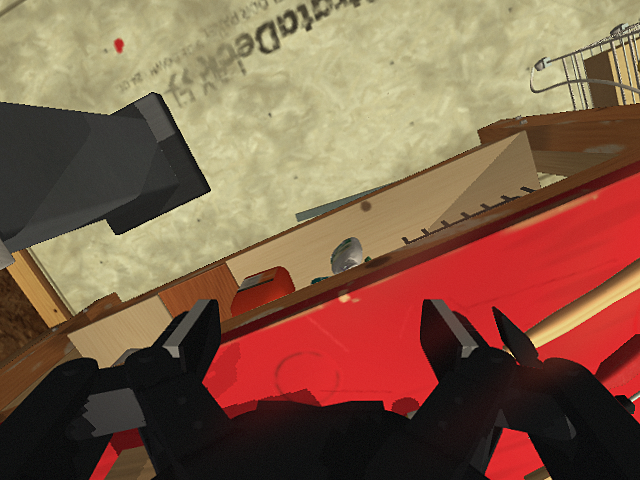

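The wrist camera sees only the bench edge, so I'll turn the tool to yaw 180, rise, and swing over to the right to find the stand.

Request:
{"method": "apply_moves", "body": {"series": "0 0 -0.1 -0.0528 -1;0 0 -0.1 -0.0528 -1;0 0 -0.1 -0.0528 -1;0 0 -0.1 -0.0528 -1;0 0 0 0 -1"}}

```text
time: 0.57
tool_pos: [246.5, 549.1, 359.0]
tcp_rot: [179.5, 0.3, -179.6]
ft_force: [0.8, 1.4, 1.5]
finger_gap: 85.2
grip_force: 0.0
```

Request:
{"method": "apply_moves", "body": {"series": "-0.03 -0.117 0 0 -1;-0.03 -0.117 0 0 -1;-0.03 -0.117 0 0 -1;-0.03 -0.117 0 0 -1;-0.03 -0.117 0 0 -1"}}

```text
time: 0.98
tool_pos: [290.6, 370.4, 350.6]
tcp_rot: [-180.0, -0.0, -180.0]
ft_force: [1.7, -0.0, 0.4]
finger_gap: 85.5
grip_force: 0.0
```

Request:
{"method": "apply_moves", "body": {"series": "-0.03 -0.117 0 0 -1;-0.03 -0.117 0 0 -1;-0.03 -0.117 0 0 -1;-0.03 -0.117 0 0 -1;-0.03 -0.117 0 0 -1"}}

```text
time: 1.4
tool_pos: [335.7, 194.9, 351.0]
tcp_rot: [180.0, 0.0, -180.0]
ft_force: [-0.5, 0.2, -0.1]
finger_gap: 85.4
grip_force: 0.0
```

Request:
{"method": "apply_moves", "body": {"series": "-0.03 -0.117 0 0 -1;-0.03 -0.117 0 0 -1;-0.03 -0.117 0 0 -1;-0.03 -0.117 0 0 -1;-0.03 -0.117 0 0 -1"}}

```text
time: 1.82
tool_pos: [380.8, 19.2, 351.1]
tcp_rot: [180.0, 0.0, -180.0]
ft_force: [2.0, -0.0, 0.4]
finger_gap: 85.6
grip_force: 0.0
```

Request:
{"method": "apply_moves", "body": {"series": "-0.03 -0.117 0 0 -1;-0.03 -0.117 0 0 -1;-0.03 -0.117 0 0 -1;-0.03 -0.117 0 0 -1;0 0 0 0 -1"}}

```text
time: 2.23
tool_pos: [417.1, -124.5, 349.9]
tcp_rot: [-179.9, -0.1, 179.7]
ft_force: [0.6, 1.2, -0.8]
finger_gap: 85.1
grip_force: 0.0
```

```bash
cat >> h.py <<'E'
from scipy.spatial.transform import Rotation as R
def wrist():
    st=sense(); s=snapshot('wrist'); M=np.eye(4); M[:3,:3]=R.from_euler('xyz',st['tcp_rot'],degrees=True).as_matrix(); M[:3,3]=st['tool_pos']
    return st,s,M@np.array(s['tool_from_camera'],float)
E
python3 - <<'E'
from h import *
st,s,T=wrist(); print(st['tool_pos'].round(1),st['tcp_rot'].round(1),st['joint_pos'].round(1)); save('wrist1',s['frame']); np.save('wrist1.npy',cloud(s,T))
s=snapshot('side'); save('side1',s['frame'][120:460,200:480].repeat(2,0).repeat(2,1)[:600]); np.save('side1.npy',cloud(s))
E
```

```text
[ 417.1 -124.5  349.9] [-1.799e+02 -1.000e-01  1.797e+02] [-2.330e+01 -1.930e+01  9.800e+01 -1.000e-01  1.014e+02 -1.130e+02]
```

View pics/wrist1.png

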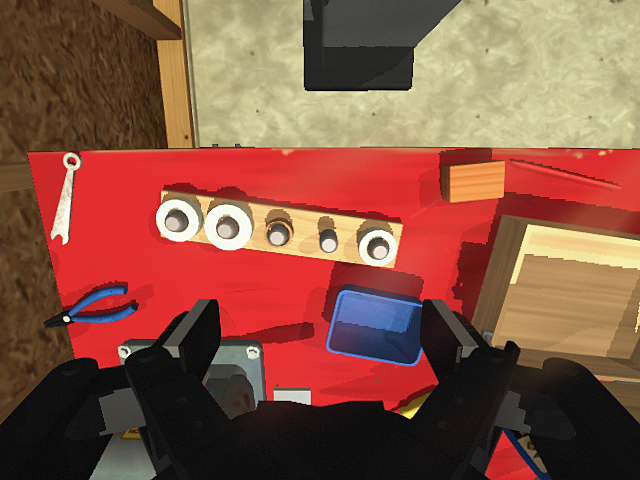

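View pics/side1.png

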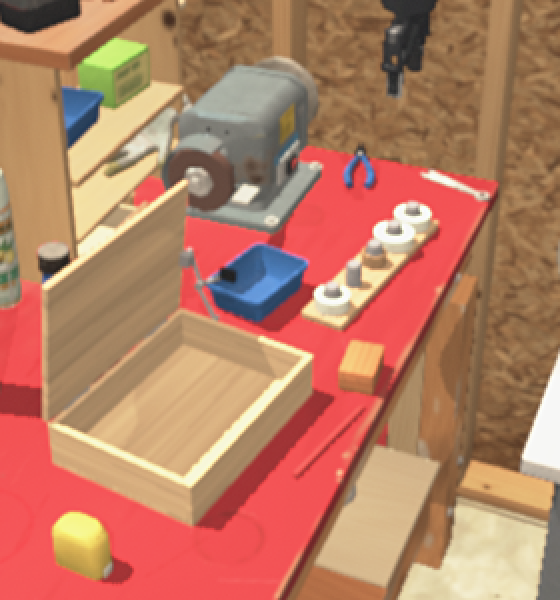

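The wrist view shows the stand with its posts from left to right at (176,219) roll, (228,228) larger roll, (279,234) core, (328,241) empty and (379,248) roll. The tray is near (375,327), the offcut at (475,182) and the box from (495,220). The side view shows the stay with its black tab at (228,274), close behind the tray. Next I'll measure these.

Run:
```python
from h import *
W=np.load('wrist1.npy'); f=cv2.imread('pics/wrist1.png')
for u,v in [(176,219),(228,228),(279,234),(328,241),(379,248)]:
    P=W[v-45:v+45,u-24:u+25].reshape(-1,3); c=W[v-2:v+3,u-2:u+3].reshape(-1,3)
    top=P[(P[:,2]>48)&(P[:,2]<62)]; top=top[np.linalg.norm(top[:,:2]-np.nanmedian(c,0)[:2],axis=1)<22]
    r=P[(P[:,2]>30)&(P[:,2]<44)]
    (cx,cy),rad=cv2.minEnclosingCircle(r[:,:2].astype(np.float32)) if len(r)>5 else ((0,0),0)
    print('post',top.mean(0).round(1),len(top),'ring',round(cx,1),round(cy,1),'d',round(2*rad,1),len(r))
hsv=cv2.cvtColor(f,cv2.COLOR_BGR2HSV)
m=(hsv[...,0]>100)&(hsv[...,0]<130)&(hsv[...,1]>100)&(np.indices(m.shape)[1]>300 if 0 else True)
m=m&(W[...,2]>42)&(W[...,2]<60)&(W[...,0]<750)&(np.arange(640)[None,:]>315)
P=W[m]; print('tray rim',cv2.minAreaRect(P[:,:2].astype(np.float32)),P[:,2].mean())
m=(W[...,2]>30)&(W[...,2]<42)&(np.arange(640)[None,:]>430)&(np.arange(640)[None,:]<515)&(np.arange(480)[:,None]<215)
print('offcut',cv2.minAreaRect(W[m][:,:2].astype(np.float32)))
S=np.load('side1.npy').reshape(-1,3)
b=S[(S[:,2]>60)&(S[:,2]<72)&(S[:,0]>430)&(S[:,0]<720)&(S[:,1]>100)&(S[:,1]<480)]
print('boxrim',cv2.minAreaRect(b[:,:2].astype(np.float32)),len(b))
for lo in (100,150,200,250):
    l=S[(S[:,2]>lo)&(S[:,2]<lo+20)&(S[:,0]>560)&(S[:,0]<740)&(S[:,1]>150)&(S[:,1]<390)]
    k=np.polyfit(l[:,1],l[:,0],1); print('lid z',lo+10,k.round(3),'x at y=280',np.polyval(k,280).round(1),l[:,1].min(),l[:,1].max())
```

```text
post [ 445.6 -320.3   52.8] 279 ring 446.4 -321.7 d 60.5 1141
post [ 455.8 -251.2   53.1] 282 ring 456.6 -252.2 d 66.8 1432
post [ 465.8 -182.9   53.1] 256 ring 466.5 -183.2 d 39.6 300
post [ 476.  -114.8   53.2] 270 ring 472.6 -115.0 d 23.7 45
post [486.  -46.3  53.3] 265 ring 508.7 -51.2 d 98.0 817
tray rim ((607.5426025390625, -39.463470458984375), (144.38812255859375, 104.80875396728516), 77.95726013183594) 49.44612985333764
offcut ((395.8448181152344, 84.37149047851562), (50.721778869628906, 76.01551055908203), 6.323106288909912)
boxrim ((579.96484375, 272.6144714355469), (319.089111328125, 234.2008056640625), 81.4535903930664) 1367
lid z 110 [1.41000e-01 6.44264e+02] x at y=280 683.8 151.1320365682093 388.18783541587993
lid z 160 [1.4000e-01 6.3827e+02] x at y=280 677.5 151.2235039320883 389.20971436625086
lid z 210 [1.41000e-01 6.31675e+02] x at y=280 671.2 150.23357674136173 389.4644051129528
lid z 260 [1.40000e-01 6.25731e+02] x at y=280 665.0 150.1730495440945 389.17167687544736
```

The layout is clear: three rolls, one core and one empty post. I'll turn the tool to yaw of about 81.7°, so the fingers close across the stand.

Request:
{"method": "apply_moves", "body": {"series": "0 0 0 0.061 -1;0 0 0 0.061 -1;0 0 0 0.061 -1;0 0 0 0.061 -1;0 0 0 0.061 -1", "squeeze": 50}}

```text
time: 2.75
tool_pos: [416.9, -117.9, 351.4]
tcp_rot: [180.0, 0.0, 144.8]
ft_force: [-0.2, -0.4, 0.6]
finger_gap: 85.4
grip_force: 0.0
```

Request:
{"method": "apply_moves", "body": {"series": "0 0 0 0.061 -1;0 0 0 0.061 -1;0 0 0 0.061 -1;0 0 0 0.061 -1;0 0 0 0.061 -1"}}

```text
time: 3.17
tool_pos: [416.9, -117.9, 351.4]
tcp_rot: [180.0, -0.0, 109.9]
ft_force: [-0.1, -1.2, 0.6]
finger_gap: 85.4
grip_force: 0.0
```

Request:
{"method": "apply_moves", "body": {"series": "0 0 0 0.061 -1;0 0 0 0.061 -1;0 0 0 0.061 -1;0 0 0 0.061 -1;0 0 0 0 -1"}}

```text
time: 3.58
tool_pos: [417.0, -118.0, 351.4]
tcp_rot: [180.0, -0.0, 81.9]
ft_force: [1.2, 0.0, -0.2]
finger_gap: 85.4
grip_force: 0.0
```

```bash
cat >> h.py <<'E'
def go(*pts):
    """shares along tool axes from the present pose through each world point"""
    st=sense(); Rm=R.from_euler('xyz',st['tcp_rot'],degrees=True).as_matrix(); p=st['tool_pos']
    print(st['tool_pos'].round(1),st['tcp_rot'].round(1),round(st['finger_gap'],1))
    for q in pts:
        q=np.array(q,float); d=Rm.T@(q-p)/300; print(q.round(),'shares',d.round(3),'rows>=',int(np.ceil(np.linalg.norm(d)/.135))); p=q
E
python3 - <<'E'
from h import *
go((445.8,-320.8,100),(445.8,-320.8,17))
E
```

```text
[ 417.  -118.   351.4] [180.   -0.   81.9] 85.4
[ 446. -321.  100.] shares [-0.656  0.19   0.838] rows>= 9
[ 446. -321.   17.] shares [-0.    -0.     0.277] rows>= 3
```

Request:
{"method": "apply_moves", "body": {"series": "-0.0656 0.019 0.08 0 -1;-0.0656 0.019 0.08 0 -1;-0.0656 0.019 0.08 0 -1;-0.0656 0.019 0.08 0 -1;-0.0656 0.019 0.08 0 -1"}}

```text
time: 4.0
tool_pos: [432.1, -220.6, 230.4]
tcp_rot: [180.0, 0.0, 82.5]
ft_force: [-0.4, 0.8, -0.0]
finger_gap: 85.3
grip_force: 0.0
```

Request:
{"method": "apply_moves", "body": {"series": "-0.0656 0.019 0.08 0 -1;-0.0656 0.019 0.08 0 -1;-0.0656 0.019 0.08 0 -1;-0.0656 0.019 0.08 0 -1;-0.0656 0.019 0.038 0 -1"}}

```text
time: 4.42
tool_pos: [445.7, -320.8, 120.3]
tcp_rot: [-179.8, -0.1, 82.5]
ft_force: [-0.4, 0.7, 0.2]
finger_gap: 85.0
grip_force: 0.0
```

Request:
{"method": "apply_moves", "body": {"series": "0 0 0 0 -1;0 0 0 0 -1"}}

```text
time: 4.58
tool_pos: [446.3, -321.3, 122.8]
tcp_rot: [-179.9, -0.1, 82.3]
ft_force: [-0.0, -0.8, 1.0]
finger_gap: 85.1
grip_force: 0.0
```

Run:
```python
from h import *
S=np.load('side1.npy').reshape(-1,3)
for x,y in [(446,-320.5),(456,-251.5),(466,-183),(476,-115),(486,-46)]:
    P=S[(np.hypot(S[:,0]-x,S[:,1]-y)<18)&(S[:,2]>50)&(S[:,2]<60)]; print(P.mean(0).round(1),len(P))
st,s,T=wrist(); W=cloud(s,T); save('wrist2',s['frame'])
for x,y in [(446,-320.5),(456,-251.5),(466,-183),(476,-115)]:
    P=W.reshape(-1,3); P=P[(np.hypot(P[:,0]-x,P[:,1]-y)<18)&(P[:,2]>50)&(P[:,2]<60)]; print('w',P.mean(0).round(1),len(P))
go((445.8,-320.8,17))
```

```text
[ 446.5 -317.4   55. ] 24
[ 457.8 -247.2   54.5] 24
[ 467.3 -178.7   54.6] 27
[ 477.  -109.9   54.3] 31
[487.4 -40.2  54.8] 32
w [ 446.5 -320.9   53.5] 1005
w [ 456.9 -252.9   53.5] 1261
w [ 466.7 -185.4   53.6] 1544
w [nan nan nan] 0
[ 446.9 -321.2  124. ] [-180.    -0.    82.3] 85.0
[ 446. -321.   17.] shares [ 0.001 -0.004  0.357] rows>= 3<stdin>:7: RuntimeWarning: Mean of empty slice.
  ret = um.true_divide(
```

The tool is centred over post 1, so I'll descend, grip and lift.

Request:
{"method": "apply_moves", "body": {"series": "0 0 0.09 0 -1;0 0 0.09 0 -1;0 0 0.09 0 -1;0 0 0.087 0 -1;0 0 0 0 -1"}}

```text
time: 5.05
tool_pos: [444.4, -318.4, 12.8]
tcp_rot: [-179.7, -0.2, 82.3]
ft_force: [-1.7, 0.3, -1.4]
finger_gap: 85.4
grip_force: 0.0
```

Request:
{"method": "apply_moves", "body": {"series": "0 0 0 0 1;0 0 0 0 1;0 0 0 0 1;0 0 0 0 1;0 0 0 0 1"}}

```text
time: 5.47
tool_pos: [448.7, -323.4, 20.0]
tcp_rot: [179.8, 0.1, 82.2]
ft_force: [0.2, 1.7, 9.4]
finger_gap: 57.1
grip_force: 55.0
```

Request:
{"method": "apply_moves", "body": {"series": "0 0 0 0 1;0 0 0 0 1;0 0 -0.05 0 1;0 0 -0.08 0 1;0 0 -0.08 0 1"}}

```text
time: 5.88
tool_pos: [446.5, -321.8, 81.0]
tcp_rot: [-180.0, -0.0, 82.2]
ft_force: [-0.2, -1.0, -1.2]
finger_gap: 57.2
grip_force: 53.8
```

Request:
{"method": "apply_moves", "body": {"series": "0 0 -0.08 0 1;0 0 -0.08 0 1;0 0 -0.08 0 1;0 0 -0.08 0 1;0 0 0 0 1"}}

```text
time: 6.3
tool_pos: [449.4, -324.4, 183.5]
tcp_rot: [179.5, 0.3, 82.2]
ft_force: [1.4, -0.3, -0.3]
finger_gap: 57.0
grip_force: 53.9
```

Run:
```python
from h import *
st,s,T=wrist(); save('wrist3',s['frame']); 
go((534.8,188.1,190),(534.8,188.1,30))
```

```text
[ 448.7 -323.9  180.9] [179.6   0.3  82.2] 57.0
[535. 188. 190.] shares [ 1.73   0.052 -0.038] rows>= 13
[535. 188.  30.] shares [ 0.002 -0.004  0.533] rows>= 4
```

View pics/wrist3.png

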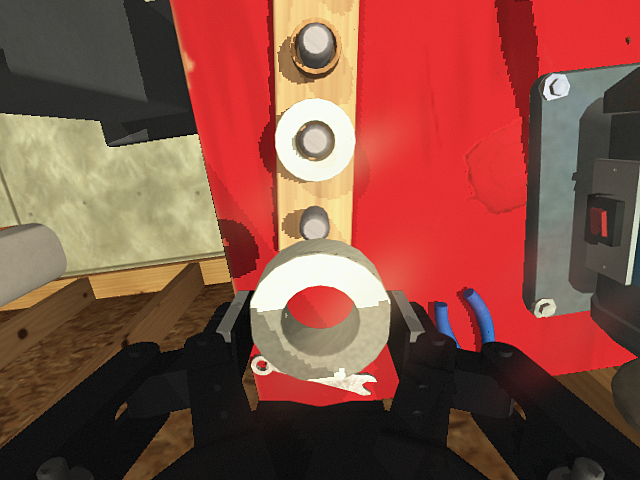

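The roll is held cleanly between the pads at (320,310), and the stand is visible with the other items untouched. Now I'll carry it over the box.

Request:
{"method": "apply_moves", "body": {"series": "0.1 0.004 0 0 1;0.1236 0.004 0 0 1;0.1236 0.004 0 0 1;0.1236 0.004 0 0 1;0.1236 0.004 0 0 1"}}

```text
time: 6.77
tool_pos: [476.4, -144.6, 175.3]
tcp_rot: [-180.0, -0.0, 82.1]
ft_force: [0.3, 0.4, -0.7]
finger_gap: 57.8
grip_force: 35.0
```

Request:
{"method": "apply_moves", "body": {"series": "0.1236 0.004 0 0 1;0.1236 0.004 0 0 1;0.1236 0.004 0 0 1;0.1236 0.004 0 0 1;0.1236 0.004 0 0 1"}}

```text
time: 7.18
tool_pos: [507.6, 38.5, 175.4]
tcp_rot: [-180.0, 0.0, 82.2]
ft_force: [0.4, -0.5, -2.2]
finger_gap: 56.8
grip_force: 59.7
```

Request:
{"method": "apply_moves", "body": {"series": "0.1236 0.004 0 0 1;0.1236 0.004 0 0 1;0.1236 0.004 0 0 1;0.12 0.004 0 0 1;0 0 0 0 1"}}

```text
time: 7.6
tool_pos: [532.5, 187.7, 175.3]
tcp_rot: [-180.0, -0.1, 82.4]
ft_force: [1.0, -0.1, -1.3]
finger_gap: 56.9
grip_force: 59.8
```

Run:
```python
from h import *
st,s,T=wrist(); save('wrist4',s['frame']); W=cloud(s,T).reshape(-1,3)
m=(W[:,2]>60)&(W[:,2]<72)&(W[:,0]<720)&(W[:,1]>80)
P=W[m]; print(len(P),np.nanmin(P,0),np.nanmax(P,0))
th=np.radians(-8); bx=np.array([np.cos(th),np.sin(th)]);by=np.array([-np.sin(th),np.cos(th)])
d=P[:,:2]-[577,273]; X=d@bx;Y=d@by
print('hist X',np.histogram(X,np.arange(-130,131,10))[0]); print('hist Y',np.histogram(Y,np.arange(-180,181,10))[0])
f=P[(X<-90)&(abs(Y)<120)]
go((534.8,188.1,15))
```

```text
10939 [446.55731211 112.82673974  60.00539541] [697.40134465 359.34609114  71.99960947]
hist X [   0  354 3739    2    0    0    0   73  159  152  156  158   46    0
    0    0   17  101  195  157  151  150  143 5178    8    0]
hist Y [   0    0   29 1037 1025  309  320  362  364  376  385  406  400  416
  421  423  451  449  465  486  503  498  523  540  558  193    0    0
    0    0    0    0    0    0    0    0]
[532.3 184.9 175. ] [-179.9   -0.    82.4] 56.9
[535. 188.  15.] shares [0.011 0.007 0.533] rows>= 4
```

View pics/wrist4.png

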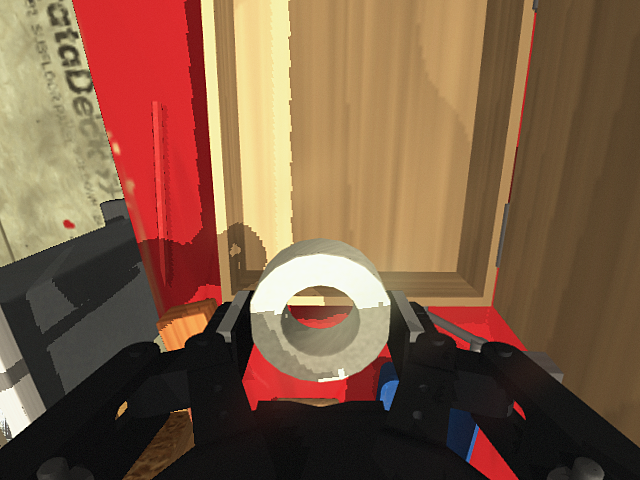

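The roll is over the box's right end, and the rim positions match my box model. I'll lower it and release.

Request:
{"method": "apply_moves", "body": {"series": "0.01 0.007 0.12 0 1;0 0 0.12 0 1;0 0 0.12 0 1;0 0 0.12 0 1;0 0 0.05 0 1"}}

```text
time: 8.07
tool_pos: [531.4, 182.5, 11.7]
tcp_rot: [-179.6, 0.2, 82.1]
ft_force: [-28.4, -1.6, 64.3]
finger_gap: 57.0
grip_force: 71.4
```

Request:
{"method": "apply_moves", "body": {"series": "0 0 0 0 1;0 0 0.005 0 1;0 0 0 0 -0.8;0 0 0 0 -0.8;0 0 0 0 -0.8"}}

```text
time: 8.48
tool_pos: [536.1, 184.3, 16.2]
tcp_rot: [179.9, -0.0, 82.2]
ft_force: [0.2, -0.4, -0.2]
finger_gap: 77.3
grip_force: 0.0
```

Request:
{"method": "apply_moves", "body": {"series": "0 0 0 0 -0.8;0 0 -0.12 0 -0.8;0 0 -0.12 0 -0.8;0 0 -0.12 0 -0.8;0 0 -0.12 0 -0.8"}}

```text
time: 8.9
tool_pos: [535.2, 184.4, 161.2]
tcp_rot: [180.0, -0.0, 82.2]
ft_force: [0.1, 0.2, 0.1]
finger_gap: 76.5
grip_force: 0.0
```

Run:
```python
from h import *
go((457,-252.5,160),(457,-252.5,17))
st,s,T=wrist(); W=cloud(s,T).reshape(-1,3); P=W[(np.hypot(W[:,0]-535,W[:,1]-188)<45)&(W[:,2]>25)&(W[:,2]<60)]
print(P.mean(0),np.percentile(P[:,2],[5,95]),cv2.minEnclosingCircle(P[:,:2].astype(np.float32)))
```

```text
[535.2 184.4 161.2] [180.   -0.   82.2] 76.5
[ 457. -252.  160.] shares [-1.478 -0.06   0.004] rows>= 11
[ 457. -252.   17.] shares [-0.    -0.     0.477] rows>= 4
[535.30694519 185.07924125  32.1429414 ] [30.20175237 33.49743839] ((535.0988159179688, 183.8094024658203), 29.958118438720703)
```

Roll placed, with its top at 32 mm. I'll land more softly from now on. Next is the big roll on post 2.

Request:
{"method": "apply_moves", "body": {"series": "-0.1 -0.005 0 0 -1;-0.1253 -0.005 0 0 -1;-0.1253 -0.005 0 0 -1;-0.1253 -0.005 0 0 -1;-0.1253 -0.005 0 0 -1"}}

```text
time: 9.37
tool_pos: [503.0, 5.5, 159.7]
tcp_rot: [179.9, 0.0, 82.2]
ft_force: [-0.0, -0.8, -0.1]
finger_gap: 85.7
grip_force: 0.0
```

Request:
{"method": "apply_moves", "body": {"series": "-0.1253 -0.005 0 0 -1;-0.1253 -0.005 0 0 -1;-0.1253 -0.005 0 0 -1;-0.1253 -0.005 0 0 -1;-0.1253 -0.005 0 0 -1"}}

```text
time: 9.78
tool_pos: [470.0, -180.2, 159.8]
tcp_rot: [179.9, 0.0, 82.2]
ft_force: [-0.3, 0.2, 0.5]
finger_gap: 85.2
grip_force: 0.0
```

Request:
{"method": "apply_moves", "body": {"series": "-0.1253 -0.005 0 0 -1;-0.1253 -0.005 0 0 -1;0 0 0 0 -1;0 0 0 0 -1"}}

```text
time: 10.12
tool_pos: [456.6, -254.4, 159.5]
tcp_rot: [180.0, 0.0, 82.0]
ft_force: [-0.4, 0.5, -0.5]
finger_gap: 85.5
grip_force: 0.0
```

Run:
```python
from h import *
go((457,-252.5,17))
st,s,T=wrist(); W=cloud(s,T).reshape(-1,3)
P=W[(np.hypot(W[:,0]-457,W[:,1]+252)<45)&(W[:,2]>33)&(W[:,2]<43)]
print(len(P),cv2.minEnclosingCircle(P[:,:2].astype(np.float32)))
```

```text
[ 456.6 -254.4  159.5] [180.   0.  82.] 85.5
[ 457. -252.   17.] shares [0.007 0.    0.475] rows>= 4
3931 ((456.6757507324219, -252.60975646972656), 32.82831573486328)
```

Request:
{"method": "apply_moves", "body": {"series": "0.006 0 0.12 0 -1;0 0 0.12 0 -1;0 0 0.12 0 -1;0 0 0.08 0 -1;0 0 0.035 0 -1"}}

```text
time: 10.58
tool_pos: [455.2, -247.2, 12.6]
tcp_rot: [-179.7, -0.2, 82.3]
ft_force: [-0.4, 0.6, -0.5]
finger_gap: 85.4
grip_force: 0.0
```

Request:
{"method": "apply_moves", "body": {"series": "0 0 0 0 1;0 0 0 0 1;0 0 0 0 1;0 0 0 0 1;0 0 0 0 1"}}

```text
time: 11.0
tool_pos: [458.8, -251.4, 18.7]
tcp_rot: [179.8, 0.1, 82.2]
ft_force: [-0.0, 0.8, -1.4]
finger_gap: 62.9
grip_force: 56.5
```

Request:
{"method": "apply_moves", "body": {"series": "0 0 0 0 1;0 0 -0.05 0 1;0 0 -0.08 0 1;0 0 -0.08 0 1;0 0 -0.08 0 1"}}

```text
time: 11.42
tool_pos: [457.2, -250.6, 105.0]
tcp_rot: [-180.0, -0.0, 82.2]
ft_force: [0.4, -0.3, -0.2]
finger_gap: 62.9
grip_force: 56.5
```

Request:
{"method": "apply_moves", "body": {"series": "0 0 -0.08 0 1;0 0 -0.08 0 1;0 0 -0.05 0 1;0 0 0 0 1;0 0 0 0 1"}}

```text
time: 11.83
tool_pos: [458.1, -251.2, 167.9]
tcp_rot: [179.9, 0.1, 82.2]
ft_force: [0.4, -0.8, -0.5]
finger_gap: 63.4
grip_force: 56.6
```

Run:
```python
from h import *
go((547,276,170),(547,276,17))
```

```text
[ 458.1 -251.2  167.9] [1.799e+02 1.000e-01 8.220e+01] 63.4
[547. 276. 170.] shares [ 1.781  0.054 -0.009] rows>= 14
[547. 276.  17.] shares [ 0.001 -0.001  0.51 ] rows>= 4
```

Request:
{"method": "apply_moves", "body": {"series": "0.1 0.004 0 0 1;0.126 0.004 0 0 1;0.126 0.004 0 0 1;0.126 0.004 0 0 1;0.126 0.004 0 0 1"}}

```text
time: 12.25
tool_pos: [486.9, -70.1, 164.8]
tcp_rot: [-179.8, -0.0, 82.1]
ft_force: [0.2, -1.0, -0.6]
finger_gap: 63.2
grip_force: 56.6
```

Request:
{"method": "apply_moves", "body": {"series": "0.126 0.004 0 0 1;0.126 0.004 0 0 1;0.126 0.004 0 0 1;0.126 0.004 0 0 1;0.126 0.004 0 0 1"}}

```text
time: 12.67
tool_pos: [518.6, 116.3, 164.7]
tcp_rot: [-179.9, 0.0, 82.2]
ft_force: [0.8, -0.6, -0.2]
finger_gap: 63.0
grip_force: 56.6
```

Request:
{"method": "apply_moves", "body": {"series": "0.126 0.004 0 0 1;0.126 0.004 0 0 1;0.126 0.004 0 0 1;0.126 0.002 0 0 1;0.043 0 0 0 1"}}

```text
time: 13.08
tool_pos: [545.0, 280.8, 164.4]
tcp_rot: [-179.8, -0.0, 82.3]
ft_force: [1.2, -0.1, -1.1]
finger_gap: 63.0
grip_force: 56.6
```

Request:
{"method": "apply_moves", "body": {"series": "0 0 0.12 0 1;0 0 0.12 0 1;0 0 0.12 0 1;0 0 0.08 0 1;0 0 0.04 0 1"}}

```text
time: 13.5
tool_pos: [541.8, 274.4, 16.1]
tcp_rot: [-179.5, 0.3, 82.2]
ft_force: [-0.8, -0.3, -0.9]
finger_gap: 63.3
grip_force: 56.6
```

Request:
{"method": "apply_moves", "body": {"series": "0 0 0.015 0 1;0 0 0.007 0 1;0 0 0 0 1;0 0 0 0 1"}}

```text
time: 13.83
tool_pos: [547.9, 277.0, 18.4]
tcp_rot: [179.8, -0.1, 82.2]
ft_force: [0.5, -0.1, -0.2]
finger_gap: 63.3
grip_force: 56.6
```

Request:
{"method": "apply_moves", "body": {"series": "0 0 0 0 -0.9;0 0 0 0 -0.9;0 0 0 0 -0.9;0 0 0 0 -0.9;0 0 0 0 -0.9"}}

```text
time: 14.25
tool_pos: [546.4, 276.6, 16.6]
tcp_rot: [180.0, -0.0, 82.2]
ft_force: [0.7, -0.4, 0.3]
finger_gap: 80.8
grip_force: 0.0
```

Request:
{"method": "apply_moves", "body": {"series": "0 0 -0.1 0 -0.9;0 0 -0.12 0 -0.9;0 0 -0.12 0 -0.9;0 0 -0.13 0 -0.9;0 0 0 0 -1"}}

```text
time: 14.67
tool_pos: [550.8, 278.4, 167.5]
tcp_rot: [179.3, -0.4, 82.2]
ft_force: [0.9, 0.4, 1.4]
finger_gap: 85.5
grip_force: 0.0
```

Run:
```python
from h import *
go((486.5,-46.5,160),(486.5,-46.5,17))
st,s,T=wrist(); W=cloud(s,T).reshape(-1,3); P=W[(np.hypot(W[:,0]-547,W[:,1]-276)<48)&(W[:,2]>25)&(W[:,2]<60)]
print(P.mean(0),np.percentile(P[:,2],[5,95]),cv2.minEnclosingCircle(P[:,:2].astype(np.float32)))
```

```text
[550.8 278.4 167.5] [179.3  -0.4  82.2] 85.5
[486. -46. 160.] shares [-1.102 -0.065  0.017] rows>= 9
[486. -46.  17.] shares [-0.003 -0.006  0.477] rows>= 4
[548.0067434  275.27018561  32.21634538] [30.61656005 33.58270946] ((547.568359375, 274.0943603515625), 32.7878532409668)
```

Request:
{"method": "apply_moves", "body": {"series": "-0.1 -0.005 0 0 -1;-0.1243 -0.006 0 0 -1;-0.1243 -0.006 0 0 -1;-0.1243 -0.006 0 0 -1;-0.1243 -0.006 0 0 -1"}}

```text
time: 15.13
tool_pos: [512.0, 98.8, 156.1]
tcp_rot: [-179.9, 0.0, 82.2]
ft_force: [0.8, -0.4, -0.1]
finger_gap: 85.5
grip_force: 0.0
```

Request:
{"method": "apply_moves", "body": {"series": "-0.1243 -0.006 0 0 -1;-0.1243 -0.006 0 0 -1;-0.1243 -0.006 0 0 -1;-0.1243 -0.006 0 0 -1;0 0 0 0 -1"}}

```text
time: 15.55
tool_pos: [484.1, -52.1, 156.3]
tcp_rot: [-179.9, 0.1, 81.9]
ft_force: [0.3, 0.5, 0.2]
finger_gap: 85.4
grip_force: 0.0
```

Request:
{"method": "apply_moves", "body": {"series": "0 0 0 0 -1;0 0 0 0 -1"}}

```text
time: 15.72
tool_pos: [485.5, -46.3, 156.6]
tcp_rot: [-180.0, -0.0, 82.1]
ft_force: [0.2, 0.2, -0.1]
finger_gap: 85.7
grip_force: 0.0
```

Run:
```python
from h import *
st,s,T=wrist(); W=cloud(s,T).reshape(-1,3)
P=W[(np.hypot(W[:,0]-486,W[:,1]+46)<45)&(W[:,2]>33)&(W[:,2]<43)]
c=cv2.minEnclosingCircle(P[:,:2].astype(np.float32)); print(len(P),c); go((*c[0],17))
```

```text
2324 ((487.00396728515625, -44.75175476074219), 27.00711441040039)
[485.7 -45.8 156.7] [-180.    -0.    82.2] 85.5
[487. -45.  17.] shares [0.004 0.004 0.466] rows>= 4
```

Request:
{"method": "apply_moves", "body": {"series": "0.002 0.003 0.12 0 -1;0 0 0.12 0 -1;0 0 0.12 0 -1;0 0 0.07 0 -1;0 0 0.035 0 -1"}}

```text
time: 16.18
tool_pos: [483.9, -43.9, 13.6]
tcp_rot: [-179.6, -0.0, 82.3]
ft_force: [1.0, 0.5, 0.1]
finger_gap: 85.2
grip_force: 0.0
```

Request:
{"method": "apply_moves", "body": {"series": "0 0 0 0 1;0 0 0 0 1;0 0 0 0 1;0 0 0 0 1;0 0 0 0 1"}}

```text
time: 16.6
tool_pos: [488.7, -46.3, 19.9]
tcp_rot: [179.8, 0.0, 82.2]
ft_force: [-0.1, 1.3, 6.0]
finger_gap: 51.4
grip_force: 53.4
```

Request:
{"method": "apply_moves", "body": {"series": "0 0 0 0 1;0 0 0 0 1;0 0 -0.05 0 1;0 0 -0.08 0 1;0 0 -0.08 0 1"}}

```text
time: 17.02
tool_pos: [486.0, -46.1, 81.2]
tcp_rot: [-179.9, -0.0, 82.2]
ft_force: [1.4, -0.7, -0.7]
finger_gap: 51.5
grip_force: 52.7
```

Request:
{"method": "apply_moves", "body": {"series": "0 0 -0.08 0 1;0 0 -0.08 0 1;0 0 -0.08 0 1;0 0 -0.05 0 1;0 0 0 0 1"}}

```text
time: 17.43
tool_pos: [489.4, -46.7, 172.8]
tcp_rot: [179.5, 0.0, 82.2]
ft_force: [1.0, -0.9, 0.7]
finger_gap: 51.1
grip_force: 52.8
```

Request:
{"method": "apply_moves", "body": {"series": "0 0 0 0 1;0 0 0 0 1"}}

```text
time: 17.6
tool_pos: [486.2, -46.1, 166.8]
tcp_rot: [-179.9, -0.0, 82.2]
ft_force: [-0.3, 0.1, -2.0]
finger_gap: 51.1
grip_force: 52.8
```

Run:
```python
from h import *
go((559,364,170),(559,364,17))
```

```text
[486.2 -46.1 166.8] [-179.9   -0.    82.2] 51.1
[559. 364. 170.] shares [ 1.387  0.054 -0.011] rows>= 11
[559. 364.  17.] shares [-0.    0.    0.51] rows>= 4
```

Request:
{"method": "apply_moves", "body": {"series": "0.1 0.005 0 0 1;0.117 0.0045 0 0 1;0.117 0.0045 0 0 1;0.117 0.0045 0 0 1;0.117 0.0045 0 0 1"}}

```text
time: 18.02
tool_pos: [515.7, 123.1, 165.6]
tcp_rot: [-179.8, 0.0, 82.1]
ft_force: [1.5, 0.4, -1.8]
finger_gap: 51.1
grip_force: 52.7
```

Request:
{"method": "apply_moves", "body": {"series": "0.117 0.0045 0 0 1;0.117 0.0045 0 0 1;0.117 0.0045 0 0 1;0.117 0.0045 0 0 1;0.117 0.0045 0 0 1"}}

```text
time: 18.43
tool_pos: [546.2, 296.0, 165.2]
tcp_rot: [-179.8, 0.1, 82.2]
ft_force: [0.1, -0.4, -0.7]
finger_gap: 51.3
grip_force: 52.7
```

Request:
{"method": "apply_moves", "body": {"series": "0.117 0.0045 0 0 1;0.117 0.0045 0 0 1;0 0 0 0 1;0 0 0 0 1"}}

```text
time: 18.77
tool_pos: [558.1, 365.0, 164.4]
tcp_rot: [-179.8, 0.2, 82.3]
ft_force: [-0.4, 0.7, -0.3]
finger_gap: 51.4
grip_force: 52.7
```

Request:
{"method": "apply_moves", "body": {"series": "0 0 0.12 0 1;0 0 0.12 0 1;0 0 0.12 0 1;0 0 0.08 0 1;0 0 0.035 0 1"}}

```text
time: 19.18
tool_pos: [555.8, 360.3, 18.7]
tcp_rot: [-179.6, 0.3, 82.1]
ft_force: [-0.6, -0.0, -2.0]
finger_gap: 51.8
grip_force: 52.7
```

Request:
{"method": "apply_moves", "body": {"series": "0 0 0.015 0 1;0 0 0.005 0 1;0 0 0 0 1;0 0 0 0 1"}}

```text
time: 19.52
tool_pos: [561.3, 364.5, 21.8]
tcp_rot: [179.8, -0.1, 82.2]
ft_force: [0.0, 0.4, -0.6]
finger_gap: 51.4
grip_force: 52.7
```

Request:
{"method": "apply_moves", "body": {"series": "0 0 0 0 -0.75;0 0 0 0 -0.75;0 0 0 0 -0.75;0 0 0 0 -0.75;0 0 0 0 -0.75"}}

```text
time: 19.93
tool_pos: [559.7, 364.0, 19.5]
tcp_rot: [180.0, -0.0, 82.2]
ft_force: [0.2, -0.9, -0.6]
finger_gap: 74.7
grip_force: 0.0
```

Request:
{"method": "apply_moves", "body": {"series": "0 0 -0.1 0 -0.75;0 0 -0.12 0 -0.75;0 0 -0.12 0 -0.75;0 0 -0.13 0 -0.75;0 0 0 0 -1"}}

```text
time: 20.35
tool_pos: [563.9, 366.3, 171.1]
tcp_rot: [179.3, -0.5, 82.2]
ft_force: [1.8, 1.2, 2.3]
finger_gap: 84.5
grip_force: 0.0
```

Run:
```python
from h import *
go((466.7,-184,160),(466.7,-184,17))
st,s,T=wrist(); W=cloud(s,T).reshape(-1,3); P=W[(np.hypot(W[:,0]-559,W[:,1]-364)<40)&(W[:,2]>25)&(W[:,2]<60)]
print(P.mean(0),np.percentile(P[:,2],[5,95]),cv2.minEnclosingCircle(P[:,:2].astype(np.float32)))
```

```text
[563.9 366.3 171.1] [179.3  -0.5  82.2] 84.5
[ 467. -184.  160.] shares [-1.862 -0.072  0.02 ] rows>= 14
[ 467. -184.   17.] shares [-0.004 -0.006  0.477] rows>= 4
[561.71035591 366.57555011  32.03619393] [29.59004759 33.50951307] ((561.6069946289062, 365.6614685058594), 26.918275833129883)
```

All three rolls are in the box. Next is the core on post 3.

Request:
{"method": "apply_moves", "body": {"series": "-0.1 -0.004 0 0 -1;-0.125 -0.004 0 0 -1;-0.125 -0.004 0 0 -1;-0.125 -0.004 0 0 -1;-0.125 -0.004 0 0 -1"}}

```text
time: 20.82
tool_pos: [527.9, 184.8, 158.9]
tcp_rot: [-179.9, 0.0, 82.2]
ft_force: [0.6, -0.6, 0.3]
finger_gap: 85.6
grip_force: 0.0
```

Request:
{"method": "apply_moves", "body": {"series": "-0.125 -0.004 0 0 -1;-0.125 -0.004 0 0 -1;-0.125 -0.004 0 0 -1;-0.125 -0.004 0 0 -1;-0.125 -0.004 0 0 -1"}}

```text
time: 21.23
tool_pos: [496.5, -0.1, 159.3]
tcp_rot: [-179.9, 0.0, 82.2]
ft_force: [0.9, 0.4, -0.3]
finger_gap: 85.4
grip_force: 0.0
```

Request:
{"method": "apply_moves", "body": {"series": "-0.125 -0.004 0 0 -1;-0.125 -0.004 0 0 -1;-0.125 -0.004 0 0 -1;-0.125 -0.004 0 0 -1;-0.125 -0.004 0 0 -1"}}

```text
time: 21.65
tool_pos: [465.1, -185.0, 159.4]
tcp_rot: [-180.0, -0.0, 82.2]
ft_force: [1.4, 0.2, -0.1]
finger_gap: 85.4
grip_force: 0.0
```

Request:
{"method": "apply_moves", "body": {"series": "0 0 0 0 -1;0 0 0 0 -1;0 0 0 0 -1"}}

```text
time: 21.9
tool_pos: [465.8, -183.0, 159.4]
tcp_rot: [-179.9, -0.1, 82.1]
ft_force: [-0.1, 0.4, -0.0]
finger_gap: 85.5
grip_force: 0.0
```

Run:
```python
from h import *
st,s,T=wrist(); W=cloud(s,T).reshape(-1,3)
P=W[(np.hypot(W[:,0]-466.7,W[:,1]+184)<30)&(W[:,2]>33)&(W[:,2]<43)]
c=cv2.minEnclosingCircle(P[:,:2].astype(np.float32)); print(len(P),c); go((*c[0],18))
```

```text
781 ((466.50103759765625, -183.5364227294922), 20.220348358154297)
[ 466.  -182.5  159.5] [-179.9   -0.    82.2] 85.3
[ 467. -184.   18.] shares [-0.004  0.003  0.472] rows>= 4
```

Request:
{"method": "apply_moves", "body": {"series": "0 0.002 0.12 0 -1;0 0 0.12 0 -1;0 0 0.12 0 -1;0 0 0.075 0 -1;0 0 0.035 0 -1"}}

```text
time: 22.37
tool_pos: [464.3, -180.4, 15.0]
tcp_rot: [-179.7, -0.1, 82.3]
ft_force: [-0.1, -0.9, 1.3]
finger_gap: 85.6
grip_force: 0.0
```

Request:
{"method": "apply_moves", "body": {"series": "0 0 0 0 1;0 0 0 0 1;0 0 0 0 1;0 0 0 0 1;0 0 0 0 1"}}

```text
time: 22.78
tool_pos: [468.9, -184.5, 21.8]
tcp_rot: [179.7, 0.1, 82.2]
ft_force: [0.2, 1.7, 8.1]
finger_gap: 37.5
grip_force: 50.8
```

Request:
{"method": "apply_moves", "body": {"series": "0 0 0 0 1;0 0 0 0 1;0 0 0 0 1;0 0 -0.05 0 1;0 0 -0.08 0 1"}}

```text
time: 23.2
tool_pos: [465.3, -182.9, 57.3]
tcp_rot: [-179.8, -0.1, 82.2]
ft_force: [-0.1, -0.1, -0.1]
finger_gap: 37.7
grip_force: 50.3
```

Request:
{"method": "apply_moves", "body": {"series": "0 0 -0.08 0 1;0 0 -0.08 0 1;0 0 -0.08 0 1;0 0 -0.08 0 1;0 0 0 0 1"}}

```text
time: 23.62
tool_pos: [470.1, -185.3, 161.3]
tcp_rot: [179.4, 0.2, 82.2]
ft_force: [1.8, -0.4, 1.0]
finger_gap: 37.4
grip_force: 50.3
```

Request:
{"method": "apply_moves", "body": {"series": "0 0 0 0 1;0 0 0 0 1"}}

```text
time: 23.78
tool_pos: [466.8, -183.7, 154.3]
tcp_rot: [180.0, 0.0, 82.2]
ft_force: [-0.8, 0.1, -0.5]
finger_gap: 37.8
grip_force: 50.3
```

```bash
cat >> h.py <<'E'
def tray():
    s=snapshot('side'); W=cloud(s); hsv=cv2.cvtColor(s['frame'],cv2.COLOR_BGR2HSV)
    m=(hsv[...,0]>100)&(hsv[...,0]<130)&(hsv[...,1]>100)&(W[...,2]>44)&(W[...,2]<56)&(W[...,0]>500)&(W[...,0]<720)&(W[...,1]<90)&(W[...,1]>-180)
    return s,W,cv2.minAreaRect(W[m][:,:2].astype(np.float32)),m.sum()
E
python3 - <<'E'
from h import *
s,W,r,n=tray(); print(r,n); save('side2',s['frame'][120:420,200:480].repeat(2,0).repeat(2,1))
go((607,-40,165),(607,-40,45))
E
```

```text
((604.55517578125, -36.42315673828125), (148.1198272705078, 105.9704360961914), 78.61138153076172) 202
[ 466.3 -183.4  153.5] [-179.9   -0.    82.2] 37.5
[607. -40. 165.] shares [ 0.537  0.399 -0.039] rows>= 5
[607. -40.  45.] shares [-0.   0.   0.4] rows>= 3
```

View pics/side2.png

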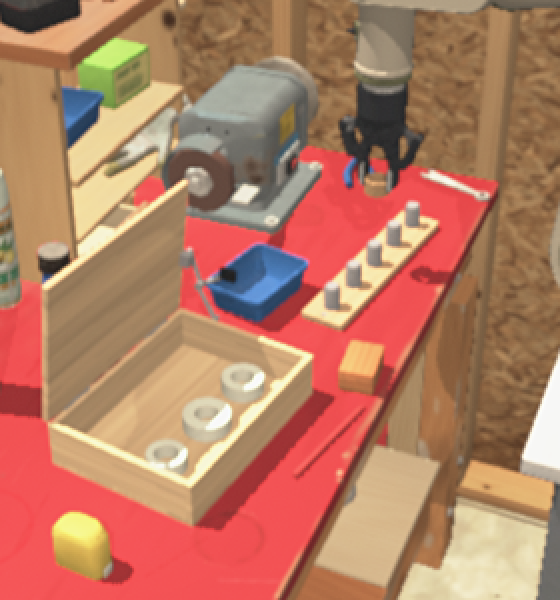

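The side view shows the three rolls flat in the box, the core in the gripper at (378,183), and the tray unmoved. I'll check the clearance around the tray, then place the core.

Run:
```python
from h import *
S=np.load('side1.npy').reshape(-1,3)
P=S[(abs(S[:,0]-607)<110)&(abs(S[:,1]+40)<120)&(S[:,2]>70)]
print(len(P)); 
if len(P): print(np.percentile(P,[0,5,50,95,100],axis=0).round())
P=S[(abs(S[:,0]-591)<90)&(abs(S[:,1]-101)<30)&(S[:,2]>118)&(S[:,2]<175)&(S[:,0]<640)]
print(len(P),np.percentile(P,[0,10,50,90,100],axis=0).round())
# space behind lid
P=S[(S[:,0]>705)&(S[:,0]<800)&(S[:,1]>100)&(S[:,1]<400)&(S[:,2]>30)]
print(len(P));
for y in range(100,400,50):
    q=P[(P[:,1]>=y)&(P[:,1]<y+50)]
    if len(q): print(y,len(q),q[:,0].min().round(),np.percentile(q,[5,50,95],axis=0).round().tolist())
```

```text
170
[[ 669. -160.   93.]
 [ 672. -158.  102.]
 [ 709. -142.  138.]
 [ 716.   67.  804.]
 [ 717.   79.  811.]]
96 [[576.  99. 118.]
 [581. 103. 122.]
 [598. 109. 139.]
 [638. 115. 152.]
 [640. 129. 171.]]
354
100 89 705.0 [[705.0, 101.0, 784.0], [712.0, 123.0, 796.0], [723.0, 146.0, 809.0]]
150 53 705.0 [[706.0, 154.0, 785.0], [711.0, 167.0, 792.0], [718.0, 198.0, 801.0]]
200 189 706.0 [[709.0, 204.0, 174.0], [785.0, 227.0, 195.0], [799.0, 243.0, 793.0]]
250 1 707.0 [[707.0, 260.0, 786.0], [707.0, 260.0, 786.0], [707.0, 260.0, 786.0]]
300 11 706.0 [[706.0, 309.0, 783.0], [709.0, 328.0, 786.0], [712.0, 333.0, 788.0]]
350 11 705.0 [[705.0, 365.0, 73.0], [706.0, 393.0, 83.0], [717.0, 399.0, 791.0]]
```

Request:
{"method": "apply_moves", "body": {"series": "0.105 0.08 0 0 1;0.105 0.08 0 0 1;0.105 0.08 0 0 1;0.105 0.08 0 0 1;0.11 0.08 0 0 1"}}

```text
time: 24.25
tool_pos: [607.4, -41.0, 152.3]
tcp_rot: [-179.9, 0.0, 82.1]
ft_force: [1.0, -0.4, -0.5]
finger_gap: 37.8
grip_force: 50.4
```

Request:
{"method": "apply_moves", "body": {"series": "0 0 0 0 1;0 0 0 0 1"}}

```text
time: 24.42
tool_pos: [607.1, -40.4, 151.6]
tcp_rot: [-179.8, -0.0, 82.4]
ft_force: [-0.5, -0.5, -0.9]
finger_gap: 37.6
grip_force: 50.4
```

Request:
{"method": "apply_moves", "body": {"series": "0 0 0.12 0 1;0 0 0.12 0 1;0 0 0.09 0 1;0 0 0.05 0 1;0 0 0.023 0 1"}}

```text
time: 24.83
tool_pos: [603.2, -43.0, 28.6]
tcp_rot: [-179.6, 0.0, 82.1]
ft_force: [-0.6, 0.5, -0.2]
finger_gap: 37.6
grip_force: 50.4
```

Request:
{"method": "apply_moves", "body": {"series": "0 0 0 0 1;0 0 0 0 1;0 0 0 0 -0.2;0 0 0 0 -0.2;0 0 0 0 -0.2"}}

```text
time: 25.25
tool_pos: [608.6, -42.7, 35.1]
tcp_rot: [179.8, 0.0, 82.2]
ft_force: [-0.3, -0.2, -0.2]
finger_gap: 51.2
grip_force: 0.0
```

Request:
{"method": "apply_moves", "body": {"series": "0 0 -0.08 0 -0.2;0 0 -0.12 0 -0.2;0 0 -0.12 0 -0.2;0 0 -0.13 0 -0.2;0 0 -0.13 0 -0.2"}}

```text
time: 25.67
tool_pos: [607.1, -42.3, 209.8]
tcp_rot: [180.0, 0.0, 82.2]
ft_force: [0.6, -0.3, 0.0]
finger_gap: 51.2
grip_force: 0.0
```

Request:
{"method": "apply_moves", "body": {"series": "0 0 -0.1 0 0;0 0 0 0 0;0 0 0 0 0"}}

```text
time: 25.92
tool_pos: [609.2, -42.7, 241.6]
tcp_rot: [179.6, 0.0, 82.2]
ft_force: [-0.3, 0.1, -1.1]
finger_gap: 42.8
grip_force: 0.0
```

Run:
```python
from h import *
st,s,T=wrist(); W=cloud(s,T); np.save('wrist5.npy',W); save('wrist5',s['frame']); go()
F=W.reshape(-1,3); P=F[(np.hypot(F[:,0]-607,F[:,1]+40)<35)&(F[:,2]>15)]; print(len(P),P.mean(0) if len(P) else 0, np.percentile(P[:,2],[5,95]) if len(P) else 0)
```

```text
[607.9 -42.5 238.7] [179.8   0.   82.2] 43.0
31965 [609.90117136 -29.95455724 313.17641632] [259.94064495 341.76182227]
```

View pics/wrist5.png

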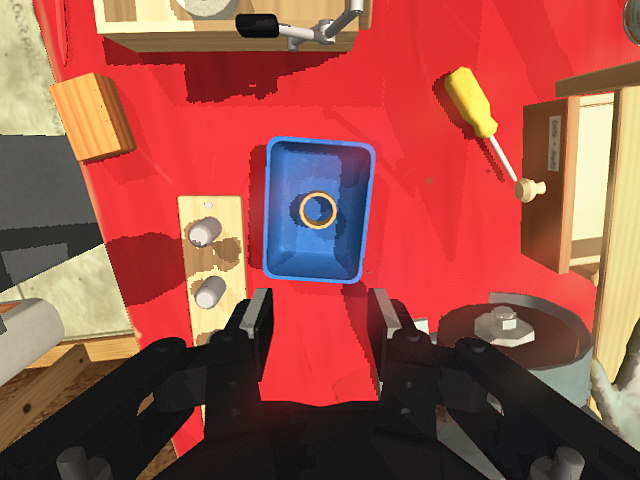

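The core lies flat in the tray at (319,210). The stay's black tab is at (257,25), with a yellow screwdriver beyond the tray. I'll locate the tab and turn the tool 90° to yaw 172.

Run:
```python
from h import *
W=np.load('wrist5.npy'); f=cv2.imread('pics/wrist5.png')
m=np.zeros((480,640),bool); m[8:42,230:284]=True
m&=(f.max(2)<60)&(W[...,2]>110)&(W[...,2]<165)
P=W[m]; print(len(P),P.mean(0),np.percentile(P,[3,50,97],axis=0).round(1),cv2.minAreaRect(P[P[:,2]>140][:,:2].astype(np.float32)))
```

```text
953 [591.04494663 103.38723394 145.51029162] [[579.2  99.1 134.1]
 [591.1 102.9 147.6]
 [602.6 109.4 149.6]] ((590.701416015625, 104.6326904296875), (9.923419952392578, 25.03258514404297), 82.833251953125)
```

Request:
{"method": "apply_moves", "body": {"series": "0 0 0 -0.0603 0;0 0 0 -0.0603 0;0 0 0 -0.0603 0;0 0 0 -0.0603 0;0 0 0 -0.0603 0"}}

```text
time: 26.38
tool_pos: [606.1, -42.2, 234.7]
tcp_rot: [-179.8, -0.1, 117.1]
ft_force: [-0.3, -0.7, -0.0]
finger_gap: 42.8
grip_force: 0.0
```

Request:
{"method": "apply_moves", "body": {"series": "0 0 0 -0.0603 0;0 0 0 -0.0603 0;0 0 0 -0.0603 0;0 0 0 -0.0603 0;0 0 0 -0.0603 0"}}

```text
time: 26.8
tool_pos: [606.2, -42.2, 234.7]
tcp_rot: [-179.9, -0.2, 151.6]
ft_force: [-0.0, -0.1, -0.1]
finger_gap: 42.8
grip_force: 0.0
```

Request:
{"method": "apply_moves", "body": {"series": "0 0 0 -0.0603 0;0 0 0 -0.0603 0;0 0 0 -0.0603 0;0 0 0 0 0;0 0 0 0 0"}}

```text
time: 27.22
tool_pos: [606.5, -42.2, 235.4]
tcp_rot: [180.0, -0.2, 171.8]
ft_force: [-0.3, 0.2, -0.1]
finger_gap: 42.4
grip_force: 0.0
```

Run:
```python
from h import *
go((583,104.5,200),(583,104.5,121))
```

```text
[606.5 -42.2 235.4] [180.   -0.2 171.8] 42.4
[583. 104. 200.] shares [0.147 0.473 0.118] rows>= 4
[583. 104. 121.] shares [-0.001 -0.     0.263] rows>= 2
```

Request:
{"method": "apply_moves", "body": {"series": "0.04 0.1 0 0 0;0.037 0.1 0 0 0;0.035 0.1 0.03 0 0;0.035 0.1 0.044 0 0;0 0.073 0.044 0 0"}}

```text
time: 27.63
tool_pos: [582.1, 106.7, 201.3]
tcp_rot: [180.0, -0.0, 171.8]
ft_force: [-0.5, 0.2, -0.2]
finger_gap: 42.5
grip_force: 0.0
```

Request:
{"method": "apply_moves", "body": {"series": "0 0 0 0 0;0 0 0 0 0;0 0 0 0 0"}}

```text
time: 27.88
tool_pos: [583.3, 103.8, 201.6]
tcp_rot: [-180.0, -0.0, 171.9]
ft_force: [0.6, -0.4, 1.0]
finger_gap: 43.1
grip_force: 0.0
```

Run:
```python
from h import *
st,s,T=wrist(); W=cloud(s,T); f=s['frame']; save('wrist6',f); go((583,104.5,121))
m=(f.max(2)<60)&(W[...,2]>125)&(W[...,2]<165)&(np.hypot(W[...,0]-591,W[...,1]-104)<30); P=W[m]
print(len(P)); 
if len(P): print(P.mean(0),cv2.minAreaRect(P[P[:,2]>140][:,:2].astype(np.float32)))
```

```text
[583.7 103.4 202.3] [-180.     0.   171.9] 42.9
[583. 104. 121.] shares [0.003 0.004 0.271] rows>= 3
648
[587.7324048  105.8537171  146.90320176] ((589.5753173828125, 105.71221923828125), (8.849385261535645, 25.79210662841797), 81.931396484375)
```

View pics/wrist6.png

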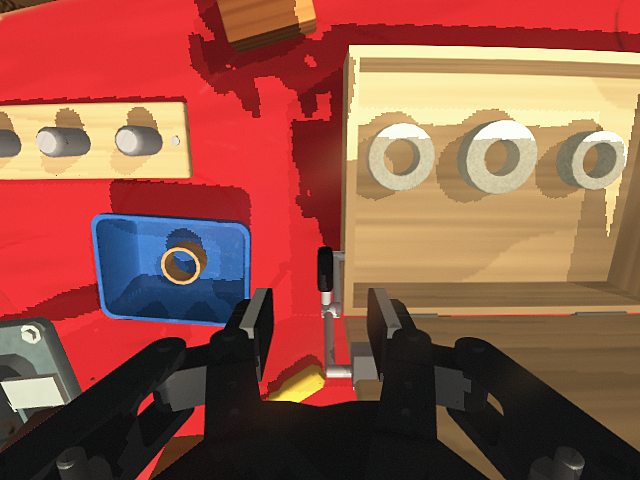

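The tab at (325,268) sits between the open fingers, with the rolls flat in the box and the core in the tray. I'll descend and grip the tab.

Request:
{"method": "apply_moves", "body": {"series": "0.003 0.006 0.09 0 0;0 0 0.09 0 0;0 0 0.06 0 0;0 0 0.03 0 0;0 0 0 0 0", "squeeze": 35}}

```text
time: 28.35
tool_pos: [581.5, 104.9, 118.7]
tcp_rot: [-179.9, -0.2, 171.9]
ft_force: [0.2, -0.4, -0.5]
finger_gap: 42.7
grip_force: 0.0
```

Request:
{"method": "apply_moves", "body": {"series": "0 0 0 0 1;0 0 0 0 1;0 0 0 0 1;0 0 0 0 1;0 0 0 0 1"}}

```text
time: 28.77
tool_pos: [584.3, 106.4, 123.1]
tcp_rot: [179.9, 0.2, 172.0]
ft_force: [1.1, 1.2, 5.7]
finger_gap: 9.5
grip_force: 39.6
```

Request:
{"method": "apply_moves", "body": {"series": "0 0 0 0 1;0 0 0 0 1;0 0 0 0 1"}}

```text
time: 29.02
tool_pos: [584.3, 106.4, 123.1]
tcp_rot: [179.9, 0.2, 172.0]
ft_force: [1.5, 0.9, 6.6]
finger_gap: 8.9
grip_force: 39.6
```

Request:
{"method": "apply_moves", "body": {"series": "0.001 0 -0.015 0 1;0.002 0 -0.015 0 1;0.004 0 -0.014 0 1;0.006 0 -0.009 0 1;0.007 0 -0.008 0 1"}}

```text
time: 29.43
tool_pos: [579.0, 107.2, 140.5]
tcp_rot: [179.9, 0.3, 172.0]
ft_force: [10.7, 1.5, -2.7]
finger_gap: 9.4
grip_force: 36.0
```

Request:
{"method": "apply_moves", "body": {"series": "0.007 0 -0.005 0 1;0.007 0 -0.005 0 1;0.009 0 -0.002 0 1;0 0 0 0 1;0 0 0 0 1"}}

```text
time: 29.85
tool_pos: [572.8, 108.1, 145.5]
tcp_rot: [179.9, 0.4, 172.0]
ft_force: [7.9, 0.4, 5.1]
finger_gap: 9.4
grip_force: 36.4
```

Run:
```python
from h import *
go(); print(sense()['ft_force'])
s=snapshot('side'); W=cloud(s).reshape(-1,3)
for lo in (150,250):
    l=W[(W[:,2]>lo)&(W[:,2]<lo+20)&(W[:,0]>560)&(W[:,0]<740)&(W[:,1]>180)&(W[:,1]<389)]
    k=np.polyfit(l[:,1],l[:,0],1); print('lid z',lo+10,'x at y=280',np.polyval(k,280).round(1))
```

```text
[572.8 108.1 145.5] [179.9   0.4 172. ] 9.4
[7.89012726 0.3639478  5.09683807]
lid z 160 x at y=280 671.6
lid z 260 x at y=280 653.2
```

The lid has moved about 0.06 rad, so the knee is near 0.85 and unlocked. I'll release the tab, rise and head over the lid.

Request:
{"method": "apply_moves", "body": {"series": "0 0 0 0 0.3;0 0 0 0 0.3;0 0 0 0 0.3;0 0 0 0 0.3"}}

```text
time: 30.23
tool_pos: [569.4, 107.9, 142.3]
tcp_rot: [-180.0, -0.1, 172.0]
ft_force: [-0.8, 0.4, 0.6]
finger_gap: 29.8
grip_force: 0.0
```

Request:
{"method": "apply_moves", "body": {"series": "0 0 -0.08 0 0.3;0 0 -0.13 0 0.3;0 0 -0.13 0 0.3;0 0 -0.13 0 0.3;0 0 -0.13 0 0.3"}}

```text
time: 30.65
tool_pos: [569.3, 107.9, 324.1]
tcp_rot: [-180.0, -0.1, 172.0]
ft_force: [0.2, -0.1, 0.2]
finger_gap: 30.1
grip_force: 0.0
```

Request:
{"method": "apply_moves", "body": {"series": "0 0 -0.04 0 1;0 0 0 0 1;0 0 0 0 1;0 0 0 0 1"}}

```text
time: 30.98
tool_pos: [569.3, 107.9, 332.7]
tcp_rot: [-180.0, -0.2, 172.0]
ft_force: [-0.2, 0.0, -1.5]
finger_gap: -0.2
grip_force: 0.0
```

Run:
```python
from h import *
go((688.3,206.8,340),(688.3,206.8,255))
s=snapshot('side'); W=cloud(s).reshape(-1,3)
for lo in (150,250):
    l=W[(W[:,2]>lo)&(W[:,2]<lo+20)&(W[:,0]>560)&(W[:,0]<740)&(W[:,1]>180)&(W[:,1]<389)]
    k=np.polyfit(l[:,1],l[:,0],1); print('lid z',lo+10,'x at y=280',np.polyval(k,280).round(1))
```

```text
[569.3 107.9 332.7] [-180.    -0.2  172. ] -0.2
[688. 207. 340.] shares [-0.347  0.382 -0.026] rows>= 4
[688. 207. 255.] shares [-0.001  0.     0.283] rows>= 3
lid z 160 x at y=280 671.7
lid z 260 x at y=280 653.2
```

Request:
{"method": "apply_moves", "body": {"series": "-0.07 0.0765 -0.005 0 1;-0.07 0.0765 -0.005 0 1;-0.07 0.0765 -0.005 0 1;-0.07 0.0765 -0.005 0 1;-0.067 0.0765 -0.005 0 1"}}

```text
time: 31.45
tool_pos: [689.3, 207.8, 339.4]
tcp_rot: [-179.9, -0.2, 172.0]
ft_force: [2.0, 0.3, 1.0]
finger_gap: -0.0
grip_force: 0.0
```

Request:
{"method": "apply_moves", "body": {"series": "0 0 0 0 1;0 0 0.07 0 1;0 0 0.08 0 1;0 0 0.08 0 1;0 0 0.05 0 1"}}

```text
time: 31.87
tool_pos: [687.1, 206.5, 252.5]
tcp_rot: [-179.9, -0.4, 172.0]
ft_force: [-0.2, -0.3, -0.8]
finger_gap: 0.2
grip_force: 0.0
```

Request:
{"method": "apply_moves", "body": {"series": "0 0 0 0 1;0 0 0 0 1;0 0 0 0 1"}}

```text
time: 32.12
tool_pos: [689.0, 207.0, 259.0]
tcp_rot: [180.0, 0.0, 172.0]
ft_force: [0.1, -1.4, 0.4]
finger_gap: 0.3
grip_force: 0.0
```

Run:
```python
from h import *
go()
h=np.array([678.4,208.2]); fw=np.array([-0.990,0.139])
p=sense()['tool_pos']; f0=(p[:2]-h)@fw; z0=p[2]; print('f',f0,'z',z0)
for d in (79,70,60,50,40,30,20,10,5,0):
    t=np.radians(d); f=190*np.cos(t)-10*np.sin(t)-11; z=66+190*np.sin(t)+10*np.cos(t)
    print(d,round(f),round(z),'tx',round((f-f0)/300,3),'tz',round((z0-z)/300,3)); f0,z0=f,z
```

```text
[689. 207. 259.] [180.   0. 172.] 0.3
f -10.697336073607465 z 258.9688906797113
79 15 254 tx 0.087 tz 0.015
70 45 248 tx 0.097 tz 0.022
60 75 236 tx 0.103 tz 0.041
50 103 218 tx 0.094 tz 0.059
40 128 196 tx 0.082 tz 0.074
30 149 170 tx 0.068 tz 0.087
20 164 140 tx 0.052 tz 0.098
10 174 109 tx 0.034 tz 0.105
5 177 93 tx 0.01 tz 0.054
0 179 76 tx 0.005 tz 0.055
```

Request:
{"method": "apply_moves", "body": {"series": "0.04 0 0.007 0 1;0.047 0 0.008 0 1;0.033 0 0.007 0 1;0.032 0 0.007 0 1;0.032 0 0.008 0 1"}}

```text
time: 32.53
tool_pos: [635.4, 214.8, 250.1]
tcp_rot: [179.9, 0.3, 172.0]
ft_force: [2.6, 0.1, -0.3]
finger_gap: 0.1
grip_force: 1.0
```

Request:
{"method": "apply_moves", "body": {"series": "0.035 0 0.012 0 1;0.034 0 0.014 0 1;0.034 0 0.015 0 1;0.032 0 0.018 0 1;0.031 0 0.02 0 1"}}

```text
time: 32.95
tool_pos: [586.1, 222.0, 226.6]
tcp_rot: [179.9, 0.3, 172.0]
ft_force: [0.8, 0.8, 1.0]
finger_gap: 0.1
grip_force: 0.7
```

Request:
{"method": "apply_moves", "body": {"series": "0.031 0 0.021 0 1;0.028 0 0.024 0 1;0.027 0 0.025 0 1;0.027 0 0.025 0 1;0 0 0 0 1"}}

```text
time: 33.37
tool_pos: [550.8, 226.8, 195.7]
tcp_rot: [180.0, 0.0, 172.0]
ft_force: [0.2, -0.1, -0.8]
finger_gap: 0.3
grip_force: 0.0
```

Run:
```python
from h import *
go()
s=snapshot('side'); save('side3',s['frame'][120:420,200:480].repeat(2,0).repeat(2,1)); W=cloud(s).reshape(-1,3)
h=np.array([678.4,208.2]); fw=np.array([-0.990,0.139]); by=np.array([.139,.99])
print('tcp f',(sense()['tool_pos'][:2]-h)@fw)
F=(W[:,:2]-h)@fw; Y=(W[:,:2]-h)@by
m=(Y>70)&(Y<180)&(F>10)&(F<215)&(W[:,2]>75)&(W[:,2]<290)
print(m.sum()); k=np.polyfit(F[m],W[m,2],1); print(np.degrees(np.arctan(k[0])))
```

```text
[550.8 226.8 195.7] [180.   0. 172.] 0.3
tcp f 128.17193007529704
619
39.222542550367464
```

View pics/side3.png

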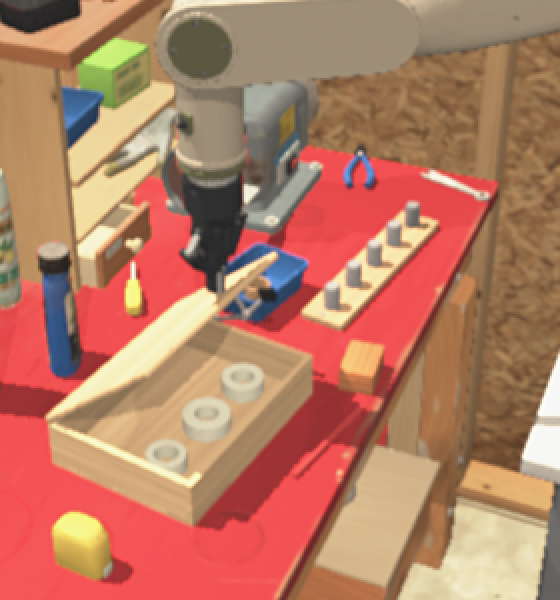

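The lid is about half closed (39°) and following the fingers, with the rolls undisturbed inside. I'll continue the arc.

Request:
{"method": "apply_moves", "body": {"series": "0.023 0 0.029 0 1;0.023 0 0.029 0 1;0.022 0 0.029 0 1;0.018 0 0.032 0 1;0.017 0 0.033 0 1"}}

```text
time: 33.83
tool_pos: [521.8, 231.0, 150.4]
tcp_rot: [179.9, 0.1, 172.0]
ft_force: [-0.8, -0.0, 1.4]
finger_gap: 0.4
grip_force: 0.3
```

Request:
{"method": "apply_moves", "body": {"series": "0.017 0 0.033 0 1;0.012 0 0.035 0 1;0.011 0 0.035 0 1;0.011 0 0.035 0 1;0.005 0 0.027 0 1"}}

```text
time: 34.25
tool_pos: [503.3, 232.9, 98.2]
tcp_rot: [-180.0, -0.1, 172.0]
ft_force: [0.8, -0.4, -0.2]
finger_gap: 0.0
grip_force: 0.2
```

Request:
{"method": "apply_moves", "body": {"series": "0.005 0 0.027 0 1;0.003 0 0.02 0 1;0.002 0 0.015 0 1;0 0 0.012 0 1;0 0 0 0 1"}}

```text
time: 34.67
tool_pos: [501.0, 233.3, 76.9]
tcp_rot: [-180.0, -0.0, 172.0]
ft_force: [1.1, 0.1, 0.0]
finger_gap: -0.0
grip_force: 0.0
```

Request:
{"method": "apply_moves", "body": {"series": "0 0 0.004 0 1;0 0 0.004 0 1;0 0 0.003 0 1;0 0 0.003 0 1;0 0 0 0 1"}}

```text
time: 35.08
tool_pos: [501.9, 233.6, 75.9]
tcp_rot: [180.0, 0.1, 172.0]
ft_force: [-8.1, -2.6, 16.5]
finger_gap: -0.2
grip_force: 8.3
```

```bash
cat > lid.py <<'E'
from h import *
go(); print(sense()['ft_force'])
s=snapshot('side'); save('side4',s['frame'][120:420,200:480].repeat(2,0).repeat(2,1)); W=cloud(s).reshape(-1,3)
h=np.array([678.4,208.2]); fw=np.array([-0.990,0.139]); by=np.array([.139,.99])
F=(W[:,:2]-h)@fw; Y=(W[:,:2]-h)@by
m=(Y>70)&(Y<180)&(F>15)&(F<205)&(W[:,2]>55)&(W[:,2]<150)
k=np.polyfit(F[m],W[m,2],1); print(m.sum(),k,np.degrees(np.arctan(k[0])))
E
python3 lid.py
```

```text
[501.9 233.6  75.9] [1.80e+02 1.00e-01 1.72e+02] -0.2
[-8.10541246 -2.62333342 16.49979724]
2080 [-1.52275147e-03  7.81228436e+01] -0.08724716483631131
```

The lid is flat and firmly shut, pressed with about 16 N. I'll retreat upward and take a final check.

Request:
{"method": "apply_moves", "body": {"series": "0 0 -0.05 0 1;0 0 -0.1 0 1;0 0 -0.12 0 1;0 0 -0.12 0 1;0 0 -0.12 0 1"}}

```text
time: 35.55
tool_pos: [501.1, 233.4, 228.4]
tcp_rot: [180.0, 0.0, 172.0]
ft_force: [0.4, -0.2, 0.1]
finger_gap: 0.0
grip_force: 0.0
```

Request:
{"method": "apply_moves", "body": {"series": "0 0 0 0 1;0 0 0 0 1;0 0 0 0 1"}}

```text
time: 35.8
tool_pos: [501.4, 233.5, 226.6]
tcp_rot: [180.0, 0.0, 172.0]
ft_force: [-0.7, 1.0, 0.3]
finger_gap: 0.0
grip_force: 0.0
```

```bash
python3 lid.py; python3 -c "
from h import *
print(tray()[2:])"
```

```text
[501.4 233.5 226.6] [180.   0. 172.] 0.0
[-0.68720167  0.97625428  0.26773064]
2077 [2.12729789e-04 7.80624393e+01] 0.012188518881729024
(((606.7064208984375, -35.609619140625), (150.81875610351562, 106.45063018798828), 77.5758056640625), np.int64(190))
```

View pics/side4.png

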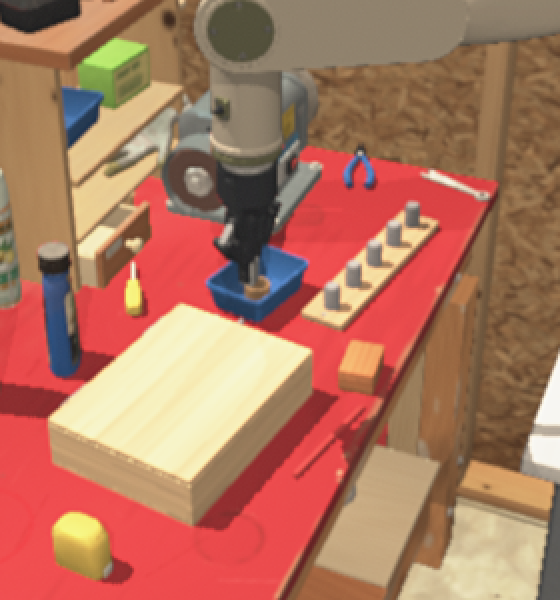

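The side view shows the lid fully shut, the core in the upright tray at (258,288), the stand empty, and the bystanders in place.

```bash
python3 -c "
from h import *
print(hand_in())"
```

```text
the job is handed in; nothing more can be done
None
```

I handed in the job: three rolls lie flat in the box, the only core present is in the tray, the stay is unlocked and the lid measured flat shut; hand-in returned no verdict.

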